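# Show the failed fan and its spare to the bench camera

### The job

Film a short fault report for the customer: press the red record button on the white camera box right down and let it come back up, then point straight down with the fingertips at the middle of the failed cooling fan inside the opened laptop, from within four centimetres above it and without touching it, and stay there for about two seconds. Then point in the same way at the matching spare fan on the blue mat for about two seconds, and finish with the hand still there, pointing at it. Do not press the black stop button, do not touch the laptop, the spares, the screwdriver, the pliers or the screw dish, and pick nothing up.

Things in the scene. Friction and masses are not known exactly. Their poses are not given: they have to be found in the camera images.
- record (a joint): travel of the red record button, m: 0 up, 0.006 fully down; a spring brings it back up; fully down takes 5 N. It counts as pressed beyond 0.004
- record_top (a point): centre of the top of the red record button (round cap, 28 mm across), pressed straight down. The button stands in a grey round collar on the white control box, 130 x 58 x 30 mm, which stands between laptop and mat, long side roughly along x; the red button is on the half nearer the robot
- stop (a joint): travel of the black stop button, same kind, m: 0 up, 0.006 fully down. Not to be pressed
- stop_top (a point): centre of the top of the black stop button, 70 mm beyond the red one on the same box
- laptop: opened laptop lying bottom side up with its bottom cover off, 205 x 290 x 22 mm, silver rim, black battery along the side nearer the robot, green board and the failed fan; fixed. Origin: centre of the underside, z up. It lies either left or right of the control box
- laptop_fan (a point): centre of the top face of the failed fan in the laptop, z up: a 60 x 60 mm dark flat laptop blower fan, 10 mm thick, with a round black rotor (grey blades, white hub) in a bright ring on its top face; top face about 20 mm above the table, 2 mm below the laptop's rim
- spare_fan_top (a point): centre of the top face of the loose spare fan on the mat, z up: a 60 x 60 mm dark flat laptop blower fan, 10 mm thick, with a round black rotor (grey blades, white hub) in a bright ring on its top face; top face about 13 mm above the table
- spare_fan: the loose spare fan itself, one of four spare parts on the blue mat (210 x 260 x 3 mm, on the other side of the control box from the laptop; which spare lies at which place varies). Origin: centre of its underside
- drive: spare drive on the mat, silver, 70 x 50 x 7 mm, white label. Origin: centre of its underside
- memory: spare memory module on the mat, green with black chips, 30 x 68 x 5 mm. Origin: centre of its underside
- heatsink: spare copper heat sink with fins on the mat, 50 x 50 x 18 mm. Origin: centre of its underside
- screwdriver: screwdriver with blue handle, 190 mm long, lying beyond the work. Origin on its underside
- pliers: red-handled pliers, about 155 mm long, 16 mm high, lying beyond the work. Origin at the pivot, on the underside
- screw_dish: white dish for screws, 72 mm across, 25 mm high. Origin: centre of its underside
Things that resemble listed ones, but are neither listed nor needed, are in the scene too. What is shaped like the part that bears record but green is not meant.

How it is judged:
On the way, in this order (a step that is already met when the one before it is completed fails the run):
1. the red record button is pressed right down (value of joint record above 0.004 m), for 0.05 s.
2. button let go, the fingertips point at the failed fan in the laptop from just above, about 2 s (horizontal distance between the grasp point and laptop_fan below 0.022 m and z of the grasp point in the frame of laptop_fan between 0.02 and 0.068 m and value of joint each of record, stop below 0.001 m), for 1.7 s.
3. the fingertips point at the spare fan from just above, about 2 s (horizontal distance between the grasp point and spare_fan_top below 0.022 m and z of the grasp point in the frame of spare_fan_top between 0.02 and 0.068 m and value of joint each of record, stop below 0.001 m), for 1.7 s.
At the end, for the whole second after the job is handed in: the grasp point is still within 22 mm sideways of the middle of the spare fan and 20 to 68 mm above its top (fingertips up to about 5 cm above it), without contact; both buttons are up; the spares lie within 6 mm and the tools within 15 mm of where they were, at rest (all of step 3 and distance of each of spare_fan_top, drive, memory, heatsink from where it was at the start of the episode below 0.006 m and distance of each of screwdriver, pliers, screw_dish from where it was at the start of the episode below 0.015 m and linear speed of spare_fan below 0.02 m/s); the robot touches nothing.
It fails at once if the robot touches the laptop (contact force between any of the fingers, the arm and laptop above 0.4 N).
It fails at once if the robot touches a spare part (contact force between any of the fingers, the arm and spare_fan above 0.4 N or contact force between any of the fingers, the arm and drive above 0.4 N or contact force between any of the fingers, the arm and memory above 0.4 N or contact force between any of the fingers, the arm and heatsink above 0.4 N).
It fails at once if a spare part is lifted or shifted by more than 6 mm (distance of any of spare_fan_top, drive, memory, heatsink from where it was at the start of the episode above 0.006 m).
It fails at once if the robot touches a tool or the dish (contact force between any of the fingers, the arm and screwdriver above 0.4 N or contact force between any of the fingers, the arm and pliers above 0.4 N or contact force between any of the fingers, the arm and screw_dish above 0.4 N).
It fails at once if the black stop button is pressed (value of joint stop above 0.002 m).
It also fails if it takes over 48 s, if anything falls off the work surface, if the arm or the gripper's body presses on something with over 40 N, if the wrist force passes 120 N, or if a joint passes its speed limit or range.

### The arm

A 6-joint arm with a two-finger parallel gripper is mounted at the origin on the work surface. World frame = base frame: x ahead of the robot, y to its left, z up, the work surface at z = 0. Lengths are in m, angles in rad, forces in N, time in s.
With the tool pointing down it reaches from about 0.3 to 0.875 m from the base axis. Payload 4.2 kg.
Tool frame: the origin (TCP) lies on the centre line of the jaws, within the pads' length; the fingertips stand manip.tcp_to_tips ahead of it and the grasp point (between the pads) lies 2 mm behind it (manip.tcp_to_tips is the distance from the TCP to the fingertips, in m); z points along the fingers, y is the line along which they close (so a half turn about z gives the same grasp; the last joint's range is limited). The gripper opens to 85 mm and grips with 20 to 120 N. Pads are 22 mm wide; open, the fingers measure 114 mm over their backs; the gripper's body (76 mm by 85 mm) begins 54 mm behind the grasp point. The pads swing forward as they close: fully open they stand 13 mm farther back than shut.
Start: joints at [-1.225, 0.32, 1.565, -0, 1.257, -0.02], TCP at [0.206, -0.537, 0.248] pointing down, gripper open.
Joint ranges: [-3.11, 3.11], [-0.84, 2.01], [0.21, 2.61], [-1.34, 4.49], [0.05, 2.63], [-2.56, 2.56]. Speed limits (rad/s): [2.57, 2.57, 3.14, 3.14, 3.14, 3.14].

### API

Orientations are given as a 3x3 rotation matrix whose columns are the frame's x, y, z axes.
In Python, from workcell import manip gives the robot as it stands.
- The arm moves only by the tool move_arm, never from a script. Its arguments are lists of equal length, an entry for each row: "claw": the opening, from 0 (shut) to 1 (fully open); "offset": the shift along the tool's x, y, z in units of 0.03 m (1.0 is 0.03 m), a list of three; "spin": the turn about the tool's z in units of 4 degrees (1.0 is 4 degrees). In form: {"claw": [claw, ...], "offset": [[dx, dy, dz], ...], "spin": [spin, ...]}. A call has 1 to 5 rows; each row shifts and turns the commanded pose from where the row before left it, along the tool's axes as they then stand; what a row does not reach is not made up. A row lasts 1/12 s, in which the tool goes at most 41.7 mm and 7.16 degrees, less where a joint would pass 70% of its speed; a pose out of reach is approached as far as the arm can. A call with a number of a shift or a turn outside -1 to 1 is refused whole. A call with a gripper value outside its range is refused whole. The fingers move at their own pace and stop on an object; "force" is the grip in N (left out, the last holds). Time passes only in rows, so rows that do not move let the fingers close. It gives the time, the measured TCP pose, the force, the opening and the grip force at its end, in the units of the state.
- manip.get_obs(): the state, without advancing time (a new reading comes with each control period).
- manip.grab_frame(name): name is "side" or "top"; returns a dict with "frame" (384x512x3 uint8, blue, green, red), "z_map" (384x512 float32, m along the optical axis (not along the pixel's ray), 0 where there is no reading), "mtx" (3x3 intrinsics, pixels), "R" (3x3) and "t" (3): a world point X has camera coordinates R X + t. Camera axes: x right, y down, z forward; pixel columns grow to the right and rows downward; lengths in m; the calibration is good to about 2 mm. A picture is of the moment at which its call begins.
- manip.hand_in(): hands the job in; it is judged then, once.
The state is a dict: "clock": time; "joint_positions": joint angles; "joint_velocities": joint speeds; "tau": joint torques, N m; "tool_pos": TCP position; "ee_rot": TCP orientation; "force": force on the tool from outside, world axes, zero at the start; "torque": the same for the moment, N m; "gripper_width": opening from 0.0 (shut) to 1.0 (fully open); "grasp_force": force on a finger pad.
Only numpy, scipy, OpenCV 4.12 (cv2) and the standard library are available. Lean on these libraries where they do the work, as an engineer would, in place of code of your own. Each camera call takes 0.05 s, during which the arm holds its last target. There are 200 camera calls.

## Working session

There is one attempt and no reset: what is moved stays moved. The work goes in short steps, Python scripts to look and compute and a tool call to move; the robot and the scene stay as the last step left them, time stands still between calls to the robot, and variables do not carry over. Pictures are saved under pics/ and viewed, at most 10 in all, crops included, and the job is handed in when it is done.

Besides the shell and the picture viewer there is one more tool, called after ">>>" by a JSON object that holds its "fn" and its "kwargs", one argument or row to a line. move_arm: Moves the arm, as the interface text tells. Shifts and turns lie within -1 to 1; 1 stands for 0.03 m of shift or 4 degrees of turn. Its arguments: {"type":"object","properties":{"claw":{"type":"array"},"offset":{"type":"array"},"spin":{"type":"array"},"force":{"type":"number"}},"required":["claw","offset","spin"]}

```bash
mkdir -p pics; python3 - <<'E'
from workcell import manip
import cv2,numpy as np,pickle
o=manip.get_obs();print({k:np.round(v,3).tolist() for k,v in o.items()},manip.tcp_to_tips)
for n in("top","side"):
    f=manip.grab_frame(n);pickle.dump(f,open(n+".pkl","wb"));cv2.imwrite(f"pics/{n}.png",f["frame"]);print(n,f["mtx"].tolist(),np.round(f["R"],3).tolist(),f["t"])
E
```

```text
{'clock': 0.0, 'joint_positions': [-1.225, 0.32, 1.566, 0.0, 1.257, -0.02], 'joint_velocities': [-0.0, -0.003, 0.001, 0.0, 0.002, -0.001], 'tau': [0.001, -41.552, -23.416, 0.0, 0.008, -0.0], 'tool_pos': [0.206, -0.537, 0.248], 'ee_rot': [[0.934, 0.358, -0.001], [0.358, -0.934, 0.002], [0.0, -0.002, -1.0]], 'force': [0.058, -0.198, 0.182], 'torque': [0.075, -0.027, 0.022], 'grasp_force': 0.0, 'gripper_width': 1.0} 0.017
top [[356.8554759735139, 0.0, 258.5719658209125], [0.0, 356.8554759735139, 194.13240387407052], [0.0, 0.0, 1.0]] [[-0.023, -1.0, -0.0], [-0.99, 0.023, -0.143], [0.143, -0.003, -0.99]] [-0.02282453  0.50267132  1.15580913]
side [[410.90286285346673, 0.0, 251.19405831685557], [0.0, 410.90286285346673, 196.58133399329614], [0.0, 0.0, 1.0]] [[0.997, -0.081, 0.019], [-0.023, -0.497, -0.868], [0.08, 0.864, -0.497]] [-0.50895573  0.06211892  1.06959244]
```

View pics/top.png

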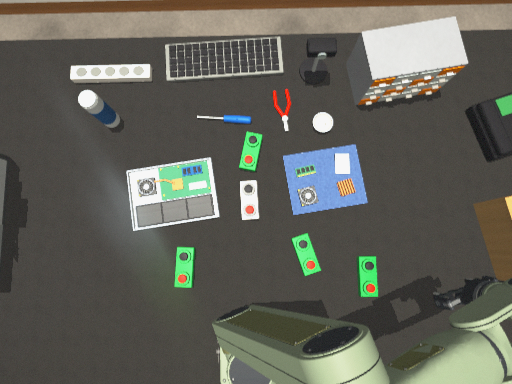

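View pics/side.png

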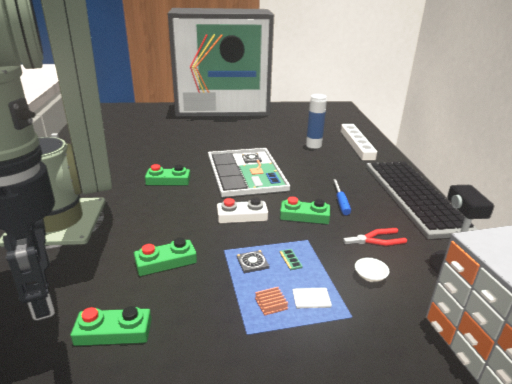

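The top picture shows the white box at (249,200), with its red button at (250,210) and the black one at (249,189). The four green boxes, at (251,151), (184,267), (306,254) and (369,276), are decoys. The laptop is on the left with its fan at (147,187), and the spare fan on the mat is at (308,196). The side view agrees: red (229,204), fan (251,158), spare (252,260). I'll measure these and confirm with an enlarged crop.

```bash
cat > h.py <<'E'
import numpy as np,cv2
def ray(f,u,v,z):
    d=f["R"].T@np.linalg.inv(f["mtx"])@[u,v,1]; c=-f["R"].T@f["t"]
    return c+d*(z-c[2])/d[2]
def proj(f,X):
    p=f["mtx"]@(f["R"]@X+f["t"]);return p[:2]/p[2]
E
python3 - <<'E'
import pickle
from h import *
W={"top":dict(red=(250,210,9),fan=(147,187,14),spare=(308,196,14)),"side":dict(red=(229,204,10),fan=(251,158,12),spare=(252,260,18))}
Z=dict(red=.04,fan=.02,spare=.013)
tiles=[]
for n,w in W.items():
    f=pickle.load(open(n+".pkl","rb"));im=f["frame"];hsv=cv2.cvtColor(im,cv2.COLOR_BGR2HSV)
    for k,(u,v,r) in w.items():
        if k=="red": m=((hsv[...,0]<12)|(hsv[...,0]>168))&(hsv[...,1]>130)&(hsv[...,2]>90)
        else: m=(hsv[...,1]<45)&(hsv[...,2]>150)   # bright ring
        m=m.astype(np.uint8)
        y0,x0=v-r,u-r;s=m[y0:v+r+1,x0:u+r+1]
        ys,xs=np.nonzero(s);c=(x0+xs.mean(),y0+ys.mean())
        zz=f["z_map"][int(c[1]),int(c[0])]
        P=f["R"].T@(np.linalg.inv(f["mtx"])@[c[0],c[1],1]*zz-f["t"])
        print(n,k,np.round(c,1),len(xs),ray(f,*c,Z[k]).round(4),"depth",P.round(4))
        tiles.append(cv2.resize(im[v-22:v+22,u-22:u+22],(264,264),interpolation=cv2.INTER_CUBIC))
cv2.imwrite("pics/crop.png",np.vstack([np.hstack(tiles[:3]),np.hstack(tiles[3:])]))
E
```

```text
top red [249.4 209.2] 47 [ 0.4519 -0.0031  0.04  ] depth [ 0.4504 -0.0035  0.0548]
top fan [146.  187.5] 680 [0.5359 0.3469 0.02  ] depth [0.5365 0.3479 0.0169]
top spare [307.9 195.3] 195 [ 0.4972 -0.2023  0.013 ] depth [ 0.4968 -0.2019  0.0161]
side red [228.6 201.4] 71 [0.4503 0.0081 0.04  ] depth [ 0.4498 -0.0084  0.0498]
side fan [250.6 155.7] 346 [0.5362 0.3453 0.02  ] depth [0.5371 0.3552 0.0156]
side spare [252.9 259.1] 243 [ 0.4978 -0.2047  0.013 ] depth [ 0.498  -0.2028  0.0115]
```

View pics/crop.png

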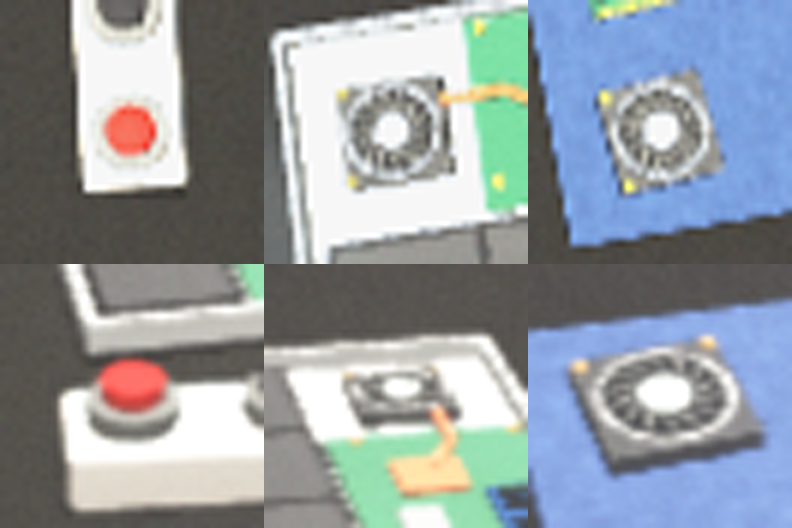

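The crop confirms three things: the red button is on the white box on the side nearer the robot, one fan sits in the laptop on the white tray, and the loose fan lies on the blue mat. Next I'll refine the fan centres from their hubs and triangulate the button.

```bash
python3 - <<'E'
import pickle
from h import *
F={n:pickle.load(open(n+".pkl","rb")) for n in("top","side")}
G={"top":dict(fan=(146,186),spare=(308,195)),"side":dict(fan=(252,156),spare=(253,259))}
Z=dict(fan=.02,spare=.013)
for n,g in G.items():
    gray=cv2.cvtColor(F[n]["frame"],cv2.COLOR_BGR2GRAY)
    for k,(u,v) in g.items():
        num,l,st,ce=cv2.connectedComponentsWithStats((gray>165).astype(np.uint8),connectivity=4)
        i=l[v,u];print(n,k,st[i],ce[i].round(1),ray(F[n],*ce[i],Z[k]).round(4))
def tri(a,b):
    P=[F[n]["mtx"]@np.c_[F[n]["R"],F[n]["t"]] for n in F]
    X=cv2.triangulatePoints(P[0],P[1],np.array(a,float),np.array(b,float)).ravel();return X[:3]/X[3]
print("red",tri((249.4,209.2),(228.4,199.5)).round(4), tri((249.4,209.2),(228.6,201.4)).round(4))
R=manip=None
E
```

```text
top fan [143 183   6   7  33] [145.7 186.2] [0.5405 0.348  0.02  ]
top spare [303 192   9   7  38] [307.5 195.2] [ 0.4978 -0.2009  0.013 ]
side fan [ 208  148   82   49 1881] [253.5 171.8] [0.5357 0.2222 0.02  ]
side spare [248 256  10   8  56] [252.4 259.2] [ 0.4965 -0.205   0.013 ]
red [ 0.4499 -0.0033  0.0526] [ 0.4505 -0.0032  0.0468]
```

>>> {"fn": "move_arm", "kwargs": {
  "claw": [0,0,0,0,0],
  "offset": [
    [0.4,-0.4,0],
    [0.8,-0.8,0],
    [0.8,-0.8,0],
    [0.8,-0.8,0],
    [0.8,-0.8,0]
  ],
  "spin": [0,0,0,0,0]
}}

```text
clock: 0.52
tool_pos: [0.268, -0.3959, 0.2478]
ee_rot: [[0.934, 0.357, -0.0], [0.357, -0.934, 0.001], [-0.0, -0.001, -1.0]]
force: [1.0, -0.2, 1.0]
gripper_width: 0.3
grasp_force: 0.0
```

>>> {"fn": "move_arm", "kwargs": {
  "claw": [0,0,0,0,0],
  "offset": [
    [0.9,-0.9,0],
    [0.9,-0.9,0],
    [0.9,-0.9,0],
    [0.9,-0.9,0],
    [0.9,-0.9,0]
  ],
  "spin": [0,0,0,0,0]
}}

```text
clock: 0.93
tool_pos: [0.3457, -0.2213, 0.2481]
ee_rot: [[0.934, 0.357, -0.0], [0.357, -0.934, 0.0], [-0.0, -0.0, -1.0]]
force: [0.6, -0.7, 0.5]
gripper_width: -0.003
grasp_force: 0.0
```

>>> {"fn": "move_arm", "kwargs": {
  "claw": [0,0,0,0,0],
  "offset": [
    [0.9,-0.9,0],
    [0.9,-0.9,0],
    [0.9,-0.9,0],
    [0.9,-0.9,0],
    [0.8,-0.8,0]
  ],
  "spin": [0,0,0,0,0]
}}

```text
clock: 1.35
tool_pos: [0.4219, -0.0504, 0.2482]
ee_rot: [[0.934, 0.358, -0.0], [0.358, -0.934, 0.0], [-0.0, -0.0, -1.0]]
force: [1.2, -0.9, 0.8]
gripper_width: -0.001
grasp_force: 0.0
```

>>> {"fn": "move_arm", "kwargs": {
  "claw": [0,0,0,0,0],
  "offset": [
    [0.8,-0.6,0.5],
    [0.5,-0.5,0.8],
    [0,0,0.8],
    [0,0,0.5],
    [0,0,0]
  ],
  "spin": [0,0,0,0,0]
}}

```text
clock: 1.77
tool_pos: [0.4439, -0.0072, 0.1671]
ee_rot: [[0.933, 0.359, -0.008], [0.359, -0.933, 0.0], [-0.007, -0.003, -1.0]]
force: [0.2, -0.2, 1.2]
gripper_width: -0.003
grasp_force: 0.0
```

>>> {"fn": "move_arm", "kwargs": {
  "claw": [0,0,0,0,0],
  "offset": [
    [0.24,-0.05,0.6],
    [0,0,0.8],
    [0,0,0.8],
    [0,0,0.6],
    [0,0,0]
  ],
  "spin": [0,0,0,0,0]
}}

```text
clock: 2.18
tool_pos: [0.4507, -0.0041, 0.0842]
ee_rot: [[0.934, 0.357, -0.006], [0.357, -0.934, 0.0], [-0.005, -0.002, -1.0]]
force: [-0.7, 0.5, 0.1]
gripper_width: 0.001
grasp_force: 0.0
```

```bash
python3 - <<'E'
from workcell import manip
from h import *
s=manip.grab_frame("side");t=manip.grab_frame("top");print(manip.get_obs()["tool_pos"])
a=cv2.resize(s["frame"][120:240,160:300],None,fx=3,fy=3);b=cv2.resize(t["frame"][140:260,190:310],None,fx=3,fy=3)
cv2.imwrite("pics/pre.png",np.hstack([a,b]))
E
```

```text
[ 0.45294788 -0.00413464  0.0869263 ]
```

View pics/pre.png

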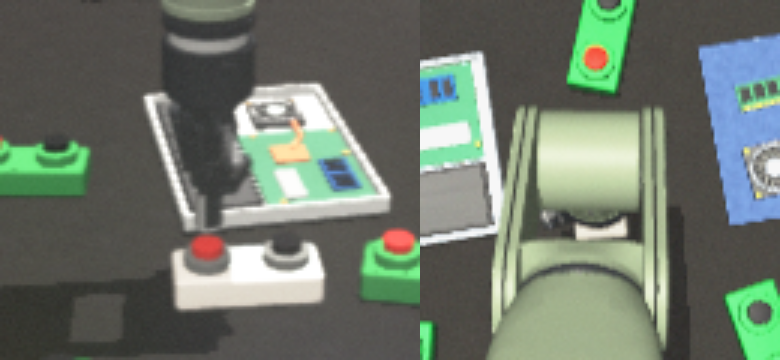

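The side crop shows the fingertips directly above the red button, which is at (207,248) in the crop. The top view is blocked by the arm. I'll press slowly.

>>> {"fn": "move_arm", "kwargs": {
  "claw": [0,0,0,0,0],
  "offset": [
    [0,0,0.2],
    [0,0,0.2],
    [0,0,0.1],
    [0,0,0],
    [0,0,0]
  ],
  "spin": [0,0,0,0,0]
}}

```text
clock: 2.7
tool_pos: [0.4526, -0.0039, 0.0714]
ee_rot: [[0.934, 0.358, 0.0], [0.358, -0.934, -0.0], [0.0, 0.0, -1.0]]
force: [-0.6, 0.3, 0.4]
gripper_width: 0.001
grasp_force: 0.0
```

>>> {"fn": "move_arm", "kwargs": {
  "claw": [0,0,0,0,0],
  "offset": [
    [-0.08,0,0.1],
    [0,0,0.07],
    [0,0,0],
    [0,0,0],
    [0,0,0]
  ],
  "spin": [0,0,0,0,0]
}}

```text
clock: 3.12
tool_pos: [0.4506, -0.0049, 0.0665]
ee_rot: [[0.934, 0.358, 0.001], [0.358, -0.934, -0.0], [0.001, 0.001, -1.0]]
force: [-0.1, -1.1, 2.5]
gripper_width: 0.002
grasp_force: 1.4
```

>>> {"fn": "move_arm", "kwargs": {
  "claw": [0,0,0,0,0],
  "offset": [
    [0,0,0.07],
    [0,0,0.06],
    [0,0,0],
    [0,0,0],
    [0,0,0]
  ],
  "spin": [0,0,0,0,0]
}}

```text
clock: 3.53
tool_pos: [0.4506, -0.0049, 0.0629]
ee_rot: [[0.934, 0.358, 0.001], [0.358, -0.934, -0.0], [0.001, 0.001, -1.0]]
force: [-1.7, -0.7, 10.5]
gripper_width: 0.002
grasp_force: 5.0
```

>>> {"fn": "move_arm", "kwargs": {
  "claw": [0,0,0,0,0],
  "offset": [
    [0,0,0.04],
    [0,0,0],
    [0,0,0]
  ],
  "spin": [0,0,0]
}}

```text
validation failed for argument at $.of...
```

>>> {"fn": "move_arm", "kwargs": {
  "claw": [0,0,0],
  "offset": [
    [0,0,0.04],
    [0,0,0],
    [0,0,0]
  ],
  "spin": [0,0,0]
}}

```text
clock: 3.78
tool_pos: [0.4507, -0.0049, 0.0628]
ee_rot: [[0.934, 0.358, 0.001], [0.358, -0.934, -0.0], [0.001, 0.001, -1.0]]
force: [-4.6, -1.5, 20.0]
gripper_width: 0.002
grasp_force: 10.1
```

The force rises with no further travel, so the button is fully down. I'll lift off.

>>> {"fn": "move_arm", "kwargs": {
  "claw": [0,0,0,0,0],
  "offset": [
    [0,0,-0.3],
    [0,0,-0.7],
    [0,0,-0.9],
    [0,0,-0.8],
    [0,0,-0.3]
  ],
  "spin": [0,0,0,0,0]
}}

```text
clock: 4.2
tool_pos: [0.4514, -0.0047, 0.1535]
ee_rot: [[0.934, 0.358, 0.004], [0.358, -0.934, -0.0], [0.004, 0.001, -1.0]]
force: [0.4, 0.5, 0.1]
gripper_width: -0.001
grasp_force: 0.0
```

>>> {"fn": "move_arm", "kwargs": {
  "claw": [0,0,0,0,0],
  "offset": [
    [0.3,-0.4,0],
    [0.6,-0.85,0],
    [0.6,-0.85,0],
    [0.6,-0.85,0],
    [0.6,-0.85,0]
  ],
  "spin": [0,0,0,0,0]
}}

```text
clock: 4.62
tool_pos: [0.4846, 0.1319, 0.15]
ee_rot: [[0.934, 0.357, -0.002], [0.357, -0.934, -0.001], [-0.002, -0.0, -1.0]]
force: [0.3, -0.2, 0.6]
gripper_width: 0.002
grasp_force: 0.0
```

>>> {"fn": "move_arm", "kwargs": {
  "claw": [0,0,0,0,0],
  "offset": [
    [0.6,-0.85,0],
    [0.6,-0.85,0],
    [0.6,-0.85,0],
    [0.6,-0.85,0],
    [0.6,-0.85,0]
  ],
  "spin": [0,0,0,0,0]
}}

```text
clock: 5.03
tool_pos: [0.523, 0.2833, 0.1495]
ee_rot: [[0.934, 0.358, -0.002], [0.358, -0.934, -0.001], [-0.003, 0.0, -1.0]]
force: [0.9, 0.2, -0.2]
gripper_width: 0.003
grasp_force: 0.0
```

>>> {"fn": "move_arm", "kwargs": {
  "claw": [0,0,0,0,0],
  "offset": [
    [0.6,-0.85,0],
    [0.6,-0.85,0],
    [0,0,0],
    [0,0,0],
    [0,0,0]
  ],
  "spin": [0,0,0,0,0]
}}

```text
clock: 5.45
tool_pos: [0.5381, 0.3416, 0.1496]
ee_rot: [[0.934, 0.358, -0.003], [0.358, -0.934, -0.002], [-0.003, 0.001, -1.0]]
force: [-0.5, -0.9, 0.1]
gripper_width: 0.0
grasp_force: 0.0
```

>>> {"fn": "move_arm", "kwargs": {
  "claw": [0,0,0,0,0],
  "offset": [
    [0.1,-0.1,0.6],
    [0,0,0.8],
    [0,0,0.7],
    [0,0,0.4],
    [0,0,0.3]
  ],
  "spin": [0,0,0,0,0]
}}

```text
clock: 5.87
tool_pos: [0.5398, 0.3446, 0.0655]
ee_rot: [[0.934, 0.357, -0.003], [0.357, -0.934, -0.002], [-0.003, 0.001, -1.0]]
force: [0.0, 0.2, 0.4]
gripper_width: 0.001
grasp_force: 0.0
```

>>> {"fn": "move_arm", "kwargs": {
  "claw": [0,0,0,0,0],
  "offset": [
    [0,0,0],
    [0,0,0],
    [0,0,0],
    [0,0,0],
    [0,0,0]
  ],
  "spin": [0,0,0,0,0]
}}

```text
clock: 6.28
tool_pos: [0.5412, 0.3466, 0.0682]
ee_rot: [[0.934, 0.358, 0.002], [0.358, -0.934, 0.001], [0.002, -0.0, -1.0]]
force: [-0.9, 0.1, 0.7]
gripper_width: 0.002
grasp_force: 0.0
```

```bash
python3 - <<'E'
from workcell import manip
from h import *
s=manip.grab_frame("side");t=manip.grab_frame("top");print(manip.get_obs()["tool_pos"])
a=cv2.resize(s["frame"][90:220,180:310],None,fx=3,fy=3);b=cv2.resize(t["frame"][130:260,90:220],None,fx=3,fy=3)
cv2.imwrite("pics/fan.png",np.hstack([a,b]))
E
```

```text
[0.54100001 0.34651709 0.06783015]
```

View pics/fan.png

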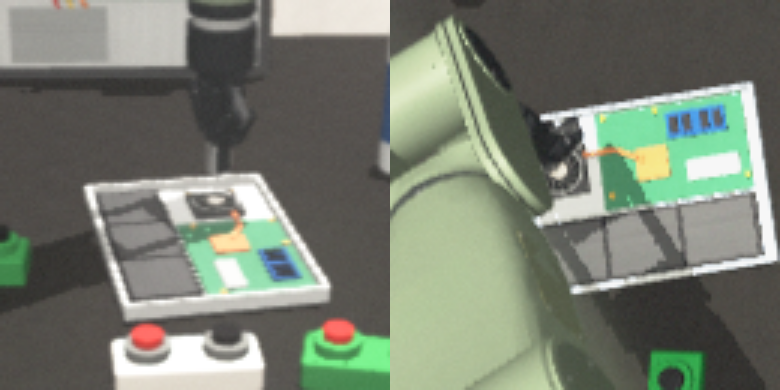

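The fingertips are above the fan hub, about 30 mm up and touching nothing, and the red button is back up. I'll come down slightly and hold for about 2 s.

>>> {"fn": "move_arm", "kwargs": {
  "claw": [0,0,0,0,0],
  "offset": [
    [0,0,0.2],
    [0,0,0],
    [0,0,0],
    [0,0,0],
    [0,0,0]
  ],
  "spin": [0,0,0,0,0]
}}

```text
clock: 6.8
tool_pos: [0.5407, 0.3463, 0.061]
ee_rot: [[0.934, 0.358, -0.0], [0.358, -0.934, -0.0], [-0.0, 0.0, -1.0]]
force: [0.5, 0.7, -0.4]
gripper_width: 0.001
grasp_force: 0.0
```

>>> {"fn": "move_arm", "kwargs": {
  "claw": [0,0,0,0,0],
  "offset": [
    [0,0,0],
    [0,0,0],
    [0,0,0],
    [0,0,0],
    [0,0,0]
  ],
  "spin": [0,0,0,0,0]
}}

```text
clock: 7.22
tool_pos: [0.5407, 0.3463, 0.0611]
ee_rot: [[0.934, 0.358, 0.0], [0.358, -0.934, -0.0], [0.0, 0.0, -1.0]]
force: [0.3, -0.5, -0.2]
gripper_width: -0.002
grasp_force: 0.0
```

>>> {"fn": "move_arm", "kwargs": {
  "claw": [0,0,0,0,0],
  "offset": [
    [0,0,0],
    [0,0,0],
    [0,0,0],
    [0,0,0],
    [0,0,0]
  ],
  "spin": [0,0,0,0,0]
}}

```text
clock: 7.63
tool_pos: [0.5407, 0.3463, 0.0611]
ee_rot: [[0.934, 0.358, 0.0], [0.358, -0.934, -0.0], [-0.0, 0.0, -1.0]]
force: [0.6, -0.2, -0.1]
gripper_width: 0.002
grasp_force: 0.0
```

>>> {"fn": "move_arm", "kwargs": {
  "claw": [0,0,0,0,0],
  "offset": [
    [0,0,0],
    [0,0,0],
    [0,0,0],
    [0,0,0],
    [0,0,0]
  ],
  "spin": [0,0,0,0,0]
}}

```text
clock: 8.05
tool_pos: [0.5407, 0.3463, 0.0611]
ee_rot: [[0.934, 0.358, 0.0], [0.358, -0.934, -0.0], [0.0, 0.0, -1.0]]
force: [-0.0, 0.6, -0.1]
gripper_width: -0.0
grasp_force: 0.0
```

>>> {"fn": "move_arm", "kwargs": {
  "claw": [0,0,0,0,0],
  "offset": [
    [0,0,0],
    [0,0,0],
    [0,0,0],
    [0,0,0],
    [0,0,0]
  ],
  "spin": [0,0,0,0,0]
}}

```text
clock: 8.47
tool_pos: [0.5407, 0.3463, 0.0611]
ee_rot: [[0.934, 0.358, 0.0], [0.358, -0.934, -0.0], [-0.0, 0.0, -1.0]]
force: [0.9, 0.4, 0.1]
gripper_width: 0.001
grasp_force: 0.0
```

>>> {"fn": "move_arm", "kwargs": {
  "claw": [0,0,0,0,0],
  "offset": [
    [0,0,-0.3],
    [0,0,-0.7],
    [0,0,-0.9],
    [0,0,-0.7],
    [0,0,-0.3]
  ],
  "spin": [0,0,0,0,0]
}}

```text
clock: 8.88
tool_pos: [0.5422, 0.3472, 0.1522]
ee_rot: [[0.934, 0.358, 0.005], [0.358, -0.934, 0.003], [0.006, -0.001, -1.0]]
force: [-0.3, 0.7, 0.6]
gripper_width: -0.002
grasp_force: 0.0
```

>>> {"fn": "move_arm", "kwargs": {
  "claw": [0,0,0,0,0],
  "offset": [
    [-0.2,0.4,0],
    [-0.44,0.92,0],
    [-0.44,0.92,0],
    [-0.44,0.92,0],
    [-0.44,0.92,0]
  ],
  "spin": [0,0,0,0,0]
}}

```text
clock: 9.3
tool_pos: [0.5279, 0.2085, 0.1465]
ee_rot: [[0.934, 0.358, -0.003], [0.358, -0.934, -0.002], [-0.003, 0.001, -1.0]]
force: [0.9, -0.5, 0.6]
gripper_width: 0.002
grasp_force: 0.0
```

>>> {"fn": "move_arm", "kwargs": {
  "claw": [0,0,0,0,0],
  "offset": [
    [-0.44,0.92,0],
    [-0.44,0.92,0],
    [-0.44,0.92,0],
    [-0.44,0.92,0],
    [-0.44,0.92,0]
  ],
  "spin": [0,0,0,0,0]
}}

```text
clock: 9.72
tool_pos: [0.5153, 0.0562, 0.1467]
ee_rot: [[0.934, 0.358, -0.003], [0.358, -0.934, -0.001], [-0.003, -0.0, -1.0]]
force: [0.9, -0.4, -0.0]
gripper_width: 0.0
grasp_force: 0.0
```

>>> {"fn": "move_arm", "kwargs": {
  "claw": [0,0,0,0,0],
  "offset": [
    [-0.44,0.92,0],
    [-0.44,0.92,0],
    [-0.44,0.92,0],
    [-0.44,0.92,0],
    [-0.44,0.92,0]
  ],
  "spin": [0,0,0,0,0]
}}

```text
clock: 10.13
tool_pos: [0.5029, -0.0958, 0.1467]
ee_rot: [[0.934, 0.357, -0.003], [0.357, -0.934, 0.0], [-0.003, -0.001, -1.0]]
force: [0.3, -0.2, -0.5]
gripper_width: -0.005
grasp_force: 0.0
```

>>> {"fn": "move_arm", "kwargs": {
  "claw": [0,0,0,0,0],
  "offset": [
    [-0.44,0.92,0],
    [-0.44,0.92,0],
    [-0.3,0.6,0],
    [0,0,0],
    [0,0,0]
  ],
  "spin": [0,0,0,0,0]
}}

```text
clock: 10.55
tool_pos: [0.4965, -0.1757, 0.1469]
ee_rot: [[0.935, 0.355, -0.003], [0.355, -0.935, 0.001], [-0.002, -0.002, -1.0]]
force: [-0.8, 0.3, -0.5]
gripper_width: -0.003
grasp_force: 0.0
```

>>> {"fn": "move_arm", "kwargs": {
  "claw": [0,0,0,0,0],
  "offset": [
    [-0.3,0.86,0],
    [0,0,0.4],
    [0,0,0.7],
    [0,0,0.7],
    [0,0,0.4]
  ],
  "spin": [0,0,0,0,0]
}}

```text
clock: 10.97
tool_pos: [0.4972, -0.2004, 0.0796]
ee_rot: [[0.933, 0.359, -0.004], [0.359, -0.933, 0.002], [-0.003, -0.003, -1.0]]
force: [-0.1, 0.3, -0.7]
gripper_width: 0.004
grasp_force: 0.0
```

>>> {"fn": "move_arm", "kwargs": {
  "claw": [0,0,0,0,0],
  "offset": [
    [0,0,0.3],
    [0,0,0.3],
    [0,0,0.2],
    [0,0,0],
    [0,0,0]
  ],
  "spin": [0,0,0,0,0]
}}

```text
clock: 11.38
tool_pos: [0.4992, -0.2021, 0.0582]
ee_rot: [[0.934, 0.358, 0.0], [0.358, -0.934, -0.0], [0.0, 0.0, -1.0]]
force: [-0.2, -0.1, -0.4]
gripper_width: -0.001
grasp_force: 0.0
```

```bash
python3 - <<'E'
from workcell import manip
from h import *
s=manip.grab_frame("side");t=manip.grab_frame("top");print(manip.get_obs()["tool_pos"])
a=cv2.resize(s["frame"][180:310,190:320],None,fx=3,fy=3);b=cv2.resize(t["frame"][130:260,240:370],None,fx=3,fy=3)
cv2.imwrite("pics/spare.png",np.hstack([a,b]))
E
```

```text
[ 0.49949586 -0.20247658  0.05877609]
```

View pics/spare.png

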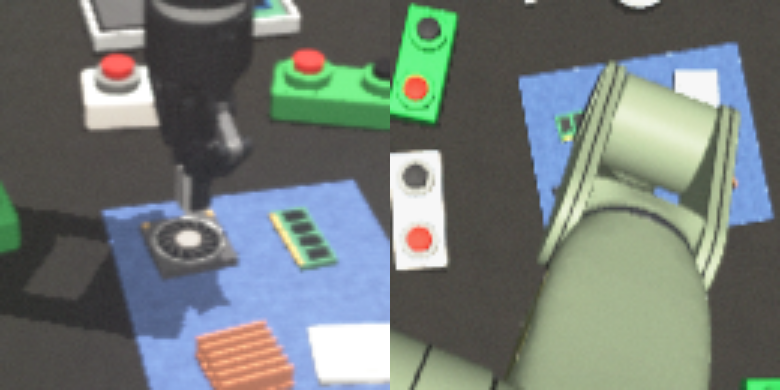

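The fingertips are above the spare fan hub, about 29 mm up and clear of everything, and both buttons are up. I'll hold here.

>>> {"fn": "move_arm", "kwargs": {
  "claw": [0,0,0,0,0],
  "offset": [
    [-0.06,0,0.15],
    [0,0,0],
    [0,0,0],
    [0,0,0],
    [0,0,0]
  ],
  "spin": [0,0,0,0,0]
}}

```text
clock: 11.9
tool_pos: [0.4974, -0.2031, 0.0537]
ee_rot: [[0.934, 0.358, 0.0], [0.358, -0.934, -0.0], [0.0, 0.0, -1.0]]
force: [-0.6, 0.2, 0.1]
gripper_width: -0.002
grasp_force: 0.0
```

>>> {"fn": "move_arm", "kwargs": {
  "claw": [0,0,0,0,0],
  "offset": [
    [0,0,0],
    [0,0,0],
    [0,0,0],
    [0,0,0],
    [0,0,0]
  ],
  "spin": [0,0,0,0,0]
}}

```text
clock: 12.32
tool_pos: [0.4973, -0.203, 0.0536]
ee_rot: [[0.934, 0.358, 0.0], [0.358, -0.934, -0.0], [0.0, 0.0, -1.0]]
force: [0.2, -0.3, -0.5]
gripper_width: -0.003
grasp_force: 0.0
```

>>> {"fn": "move_arm", "kwargs": {
  "claw": [0,0,0,0,0],
  "offset": [
    [0,0,0],
    [0,0,0],
    [0,0,0],
    [0,0,0],
    [0,0,0]
  ],
  "spin": [0,0,0,0,0]
}}

```text
clock: 12.73
tool_pos: [0.4973, -0.203, 0.0536]
ee_rot: [[0.934, 0.358, 0.0], [0.358, -0.934, -0.0], [0.0, 0.0, -1.0]]
force: [1.4, -0.1, 0.2]
gripper_width: 0.005
grasp_force: 0.0
```

>>> {"fn": "move_arm", "kwargs": {
  "claw": [0,0,0,0,0],
  "offset": [
    [0,0,0],
    [0,0,0],
    [0,0,0],
    [0,0,0],
    [0,0,0]
  ],
  "spin": [0,0,0,0,0]
}}

```text
clock: 13.15
tool_pos: [0.4973, -0.203, 0.0536]
ee_rot: [[0.934, 0.358, 0.0], [0.358, -0.934, -0.0], [-0.0, 0.0, -1.0]]
force: [-0.3, -0.3, -0.0]
gripper_width: -0.001
grasp_force: 0.0
```

>>> {"fn": "move_arm", "kwargs": {
  "claw": [0,0,0,0,0],
  "offset": [
    [0,0,0],
    [0,0,0],
    [0,0,0],
    [0,0,0],
    [0,0,0]
  ],
  "spin": [0,0,0,0,0]
}}

```text
clock: 13.57
tool_pos: [0.4973, -0.203, 0.0536]
ee_rot: [[0.934, 0.358, 0.0], [0.358, -0.934, -0.0], [0.0, 0.0, -1.0]]
force: [0.2, 0.5, -0.7]
gripper_width: -0.001
grasp_force: 0.0
```

```bash
python3 -c "
from workcell import manip
print(manip.get_obs()['tool_pos'],manip.hand_in())"
```

```text
the job is handed in; nothing more can be done
[ 0.49730987 -0.20297054  0.0536283 ] None
```

I pressed the record button fully and released it, pointed at the failed fan and then the spare for about 2 s each, and handed the job in with the hand still over the spare; hand-in returned no verdict.

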